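# Press the lid home with the ratchet knob

### The arm

A 7-joint arm with a two-finger parallel gripper is mounted at the origin on a cart in front of the work surface, level with it; the furniture and walls round the work are solid. World frame = base frame: x ahead of the robot, y to its left, z up, the work surface at z = 0. Lengths are in m, angles in rad, forces in N, time in s.
With the tool pointing down it reaches from about 0.4 to 0.85 m from the base axis. Payload 10.4 kg.
Tool frame: the origin (TCP) lies between the finger pads, 19 mm behind the fingertips; this is the grasp point; z points along the fingers, y is the line along which they close (so a half turn about z gives the same grasp; the last joint's range is limited). The gripper opens to 85 mm and grips with 20 to 120 N. Pads are 22 mm wide; open, the fingers measure 114 mm over their backs; the gripper's body (76 mm by 85 mm) begins 54 mm behind the grasp point. The pads swing forward as they close: fully open they stand 13 mm farther back than shut.
Start: joints at [1.291, 0.332, -0.065, 1.46, 0.022, 1.35, -0.088], TCP at [0.159, -0.605, 0.25] pointing down, gripper open.
Joint ranges: [-2.6, 2.6], [-0.5, 2.12], [-1.47, 1.34], [0.16, 2.42], [-1.27, 4.41], [0.06, 2.06], [-2.6, 2.6]. Speed limits (rad/s): [2.22, 2.22, 2.79, 2.79, 3.14, 3.14, 3.14].

### API

Orientations are given as a unit quaternion [x, y, z, w].
In Python, from workcell import get_obs, camera, hand_in gives the robot as it stands. The module is installed in compiled form; this text tells all that it offers.
- The arm moves only by the tool move_arm, never from a script. Its argument "plan" is a list of rows, each an object with "delta_pos": the shift along the tool's x, y, z in m, a list of three; "turn": the turn, a rotation vector about the tool's x, y, z in rad, a list of three; "fingers": the closure, from 0 (fully open) to 1 (shut). A call has 1 to 12 rows; each row is the pose to reach, as a shift and turn from the pose commanded when the call began, along the tool's axes at that moment; what a row does not reach only later rows make up. A row lasts 1/8 s, in which the tool goes at most 62.5 mm and 10.7 degrees, less where a joint would pass 70% of its speed; a pose out of reach is approached as far as the arm can. A call with a gripper value outside its range is refused whole. The fingers move at their own pace and stop on an object; "force" is the grip in N (left out, the last holds). Time passes only in rows, so rows that repeat a pose let the fingers close. It gives the time, the measured TCP pose, the force, the opening and the grip force at its end, in the units of the state.
- get_obs(): the state, without advancing time (a new reading comes with each control period).
- camera(name): name is "scene" or "side" or "wrist"; returns a dict with "color" (420x560x3 uint8, red, green, blue), "range_z" (420x560 float32, m along the optical axis (not along the pixel's ray), 0 where there is no reading), "fx", "fy", "cx", "cy" (pixels), "R" (3x3) and "t" (3): a world point X has camera coordinates R X + t; the wrist camera has in their place "tool_from_camera" (4x4, takes a point from camera to tool coordinates, whose origin is the TCP and whose axes are the flange's). Camera axes: x right, y down, z forward; pixel columns grow to the right and rows downward; lengths in m; the calibration is good to about 2 mm. A picture is of the moment at which its call begins: read the wrist's pose just before it.
- hand_in(): hands the job in; it is judged then, once.
The state is a dict: "clock": time; "joint_pos": joint angles; "joint_velocities": joint speeds; "tau": joint torques, N m; "position": TCP position; "ee_rot": TCP orientation; "ft_force": force on the tool from outside, world axes, zero at the start; "torque": the same for the moment, N m; "grip_width": opening from 0.0 (shut) to 1.0 (fully open); "grasp_force": force on a finger pad.
Only numpy, scipy, OpenCV 4.12 (cv2) and the standard library are available. Lean on these libraries where they do the work, as an engineer would, in place of code of your own. Each camera call takes 0.05 s, during which the arm holds its last target. There are 200 camera calls.

### The job

Stand the red-lidded ointment pot upright in the round nest of the lid press, then swing the press arm gently round over it to its stop. Turn the black ratchet knob clockwise until the foot bears on the lid and the slip clutch has clicked two to four times, then let go and leave the pot clamped; leave the other pots and things where they are.

Things in the scene. Friction and masses are not known exactly. Their poses are not given: they have to be found in the camera images.
- red_pot: Small white ointment pot with a red lid, 44 mm across and 40 mm high, 60 g. Origin at the centre of its underside, z up. Body 42 mm across to z = 30, lid 44 mm above. The three pots stand 100 mm or more apart, between the press and the balance on the right, in any order.
- green_pot: The same small pot with a green lid, 44 mm across, 40 mm high; leave it alone. Origin at the centre of its underside.
- white_pot: Larger all-white pot, 62 mm across, 66 mm high; leave it alone. Origin at the centre of its underside.
- carton: Small white carton with a dark-edged top, 52 x 84 x 30 mm, on the left; leave it alone.
- dropper: Amber dropper bottle, 32 mm across, 78 mm high, on the left; leave it alone.
- labels: Roll of blank labels, 62 mm across, 34 mm high, on the left; leave it alone.
- press: Lid press, fixed. Grey base plate 120 (x) x 230 (y) x 12 mm. Origin on the worktop under the nest's axis; the post of the swing arm, its hinge axis, stands at (0, 140) mm in this frame. Arm 32 mm wide, 18 thick, its top 106 mm above the worktop. At its stop the arm points along this frame's -y and the foot is right over the nest.
- nest_floor (a point): Centre of the nest's inner floor, where the pot's underside belongs (its axes are the press's). The nest is an aluminium cup 62 mm across outside, 48 mm inside, with a rim 5 mm above this floor. Its height differs from one set-up to the next.
- press_arm: White swing arm with its red pin; origin on the hinge axis at the arm's underside, 88 mm above the worktop. The arm points along its own -y; foot, knob and screw are carried at 140 mm from the hinge.
- press_pin (a point): Upright red pin on top of the arm, 12 mm thick and 40 mm high, 70 mm from the hinge axis; this point is on its axis 10 mm below its top. Hold or push it to swing the arm. The arm needs about 7 N here (stiff hinge, stays where it is left).
- swing_arm (a joint): Angle of the arm, rad: 0 at its stop over the nest; starts at 1.2 to 1.6 (swung to the far side, away from the robot). Closing turns it clockwise seen from above. The stop is a hard rubber buffer that gives 0.006 rad for each 10 N at the pin; there is no latch. Do not force it: 20 N at the pin is plenty.
- knob_cap: Black knurled ratchet cap, 37 mm across (over the ribs 38), 26 mm high, upright axis, a yellow line on its top. It keeps its height, 118 to 144 mm above the worktop, and only turns; it takes a grip of about 20 N. Below it is the 34 mm steel sleeve of the screw, 10 mm high, with black marks; turned by the sleeve there is no clutch.
- cap_grip (a point): On the cap's axis 7 mm below its top: put the TCP here to grip it with the fingers pointing down.
- foot: White round foot, 28 mm across, under the arm end. It does not rotate; the screw drives it down 4 mm per rad (25 mm a turn). It is sprung, 6 N/mm, so it bears on the lid over some 0.8 rad before the clutch slips at about 20 N.
- foot_face (a point): Centre of the foot's underside, 78 mm above the worktop at the start; it starts 2 to 6 mm above where the lid will be.
- ratchet (a joint): Slip of the cap past the screw, rad, clockwise from above positive; 0 at the start. 12 clicks a turn: one click is 0.52 rad of slip. Running free, cap and screw turn together at 0.12 Nm. Once the foot bears on the lid the torque climbs; at 0.20 Nm the screw stops, the clutch slips and clicks, and the torque stays level. What is let go stays as it is.

How it is judged:
By the outcome, as a careful person would: the job done as asked, in the order asked, and still so for the second after the job is handed in, with the robot touching nothing.
It also fails if it takes over 72 s, if anything falls off the work surface, if the arm or the gripper's body presses on something with over 40 N, if the wrist force passes 120 N, or if a joint passes its speed limit or range.

## Working session

There is one attempt and no reset: what is moved stays moved. The work goes in short steps, Python scripts to look and compute and a tool call to move; the robot and the scene stay as the last step left them, time stands still between calls to the robot, and variables do not carry over. Pictures are saved under pics/ and viewed, at most 10 in all, crops included, and the job is handed in when it is done.

Besides the shell and the picture viewer there is one more tool, called as a command line: name --argument value ..., lists and objects as JSON in quotes. move_arm: Moves the arm, as the interface text tells. Its arguments: {"type":"object","properties":{"plan":{"type":"array","items":{"type":"object","properties":{"delta_pos":{"type":"array","items":{"type":"number"}},"turn":{"type":"array","items":{"type":"number"}},"fingers":{"type":"number"}}}},"force":{"type":"number"}},"required":["plan"]}

```bash
mkdir -p pics; cat > h.py <<'E'
import numpy as np, cv2
from workcell import get_obs, camera, hand_in
from scipy.spatial.transform import Rotation as Rn
def snap(n,f=None):
    o=get_obs(); c=camera(n)
    if n=="wrist":
        T=np.eye(4);T[:3,:3]=Rn.from_quat(o["ee_rot"]).as_matrix();T[:3,3]=o["position"]
        W=T@c["tool_from_camera"]; c["R"]=W[:3,:3].T; c["t"]=-W[:3,:3].T@W[:3,3]
    if f: cv2.imwrite(f"pics/{f}.png",c["color"][:,:,::-1])
    c["hsv"]=cv2.cvtColor(c["color"],cv2.COLOR_RGB2HSV)
    return c
def ray(c,u,v):
    d=np.array([(u-c["cx"])/c["fx"],(v-c["cy"])/c["fy"],1.]); return -c["R"].T@c["t"], c["R"].T@d
def plane(c,u,v,z):
    o,d=ray(c,u,v); return o+d*(z-o[2])/d[2]
def depthpts(c,m):
    v,u=np.nonzero(m&(c["range_z"]>0)); z=c["range_z"][v,u]
    p=np.c_[(u-c["cx"])/c["fx"]*z,(v-c["cy"])/c["fy"]*z,z]
    return (p-c["t"])@c["R"]
def blobs(m,amin=30):
    n,l,s,ce=cv2.connectedComponentsWithStats(m.astype(np.uint8))
    return [(i,s[i],ce[i],l==i) for i in range(1,n) if s[i][4]>=amin]
def red(c): h=c["hsv"].astype(int); return ((h[...,0]<8)|(h[...,0]>172))&(h[...,1]>130)&(h[...,2]>60)
E
python3 - <<'E'
from h import *
for n in("scene","side"):
    c=snap(n,n+"0"); print(n,-c["R"].T@c["t"],c["R"][2])
    for i,s,ce,m in blobs(red(c)):
        p=depthpts(c,m); print(s,ce.round(1),len(p),np.median(p,0).round(4) if len(p) else 0, p[:,2].max() if len(p) else 0)
o=get_obs();print(o["clock"],o["ee_rot"],o["position"])
E
```

```text
scene [-0.02363901  0.27319007  0.92187228] [ 0.55603742 -0.1932403  -0.80838145]
[257  94  16  13 141] [264.5  99.2] 141 [0.8254 0.0237 0.2235] 0.22663506662655772
[358 237  17  15 201] [366.  243.8] 201 [ 0.4192 -0.099   0.0382] 0.042600474097767994
side [0.11998722 0.47127122 0.84889077] [ 0.41928147 -0.43977762 -0.79422837]
[195 101  18  19 270] [203.6 109.8] 270 [0.8178 0.0255 0.2219] 0.22692123100173864
[244 201   4  12  39] [245.8 206.2] 39 [0.5732 0.1134 0.1361] 0.1485951922867221
[344 212  16  14 173] [351.2 218.4] 171 [ 0.4185 -0.0981  0.0393] 0.04395273318815829
0.1 [ 9.91766277e-01  1.28059580e-01 -1.17517807e-04 -6.17445890e-04] [ 0.1586731  -0.60420993  0.24930304]
```

```bash
cd pics; python3 -c "
import cv2,numpy as np
a=cv2.imread('scene0.png');b=cv2.imread('side0.png')
cv2.imwrite('both0.png',cv2.resize(np.vstack([a,b]),(560,600)) if 0 else a)"
```

```text
(no output)
```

View pics/scene0.png

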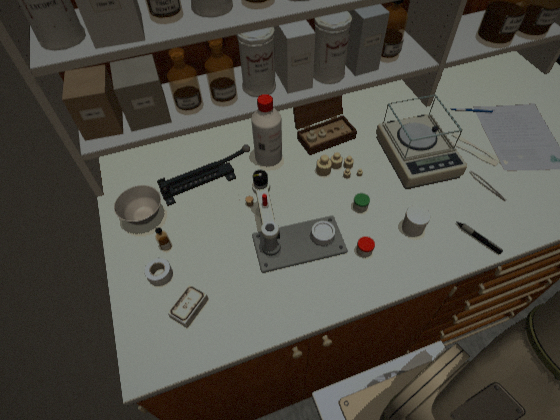

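View pics/side0.png

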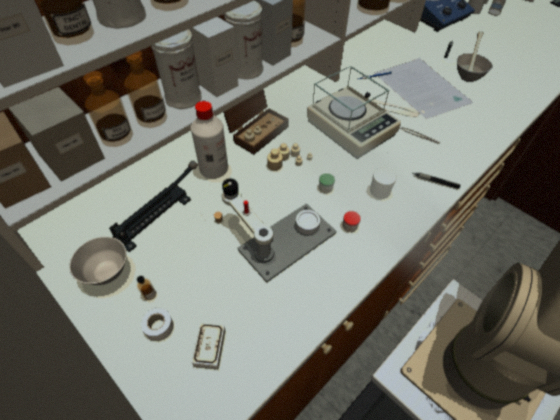

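Scene: red pot at (366,244), nest at (322,232), post at (268,237), red pin at (265,200), knob at (261,178), so the arm is swung away. Side: red pot (351,218), nest (307,221), pin (246,206), knob (230,187).

```bash
cat >> h.py <<'E'
def tri(L):
    A=np.zeros((3,3));b=np.zeros(3)
    for c,u,v in L:
        o,d=ray(c,u,v);d/=np.linalg.norm(d);P=np.eye(3)-np.outer(d,d);A+=P;b+=P@o
    x=np.linalg.solve(A,b); return x
E
python3 - <<'E'
from h import *
a=snap("scene");b=snap("side")
for n,p,q in [("nest",(322,232),(307,221)),("redlid",(366,243.8),(351.2,218.4)),("post",(269,228),(262,233)),("knob",(260.5,174.5),(230,185)),("green",(361.5,200),(327,181)),("white",(417,213),(383,178)),("pin",(265,197),(245.8,202))]:
    da=depthpts(a,np.array([[abs(x-p[0])<3 and abs(y-p[1])<3 for x in range(560)] for y in range(420)]))
    print(n,tri([(a,*p),(b,*q)]).round(3),np.median(da,0).round(3))
# tool frame
o=get_obs();R=Rn.from_quat(o["ee_rot"]).as_matrix()
print(R.round(3));c=camera("wrist");print(c["tool_from_camera"].round(3),c["fx"])
print("to (.40,-.03,.30):",R.T@(np.array([.40,-.03,.30])-o["position"]))
E
```

```text
nest [ 0.487 -0.007  0.046] [ 0.493 -0.01   0.035]
redlid [ 0.419 -0.099  0.038] [ 0.419 -0.1    0.039]
post [0.506 0.127 0.109] [0.505 0.128 0.11 ]
knob [0.643 0.101 0.144] [0.646 0.1   0.144]
green [ 0.544 -0.149  0.043] [ 0.548 -0.151  0.039]
white [ 0.439 -0.252  0.063] [ 0.442 -0.253  0.065]
pin [0.573 0.113 0.146] [0.575 0.113 0.141]
[[ 0.967  0.254 -0.   ]
 [ 0.254 -0.967  0.001]
 [-0.    -0.001 -1.   ]]
[[ 0.    -0.962 -0.272  0.069]
 [ 1.     0.     0.    -0.001]
 [ 0.    -0.272  0.962 -0.125]
 [ 0.     0.     0.     1.   ]] 289.609870334686
to (.40,-.03,.30): [ 0.37927451 -0.49419432 -0.05005367]
```

move_arm --plan '[{"delta_pos": [0.05, -0.05, -0.03]}, {"delta_pos": [0.09, -0.1, -0.03]}, {"delta_pos": [0.13, -0.15, -0.03]}, {"delta_pos": [0.17, -0.2, -0.03]}, {"delta_pos": [0.21, -0.25, -0.03]}, {"delta_pos": [0.25, -0.3, -0.03]}, {"delta_pos": [0.29, -0.35, -0.03]}, {"delta_pos": [0.33, -0.4, -0.03]}, {"delta_pos": [0.37, -0.44, -0.03]}, {"delta_pos": [0.4, -0.47, -0.03]}, {"delta_pos": [0.4, -0.47, -0.03]}, {"delta_pos": [0.4, -0.47, -0.03]}]'

```text
validation failed for argument at $.pl...
```

```bash
python3 - <<'E'
from h import *
o=get_obs();print(o["clock"],o["position"],o["joint_pos"],o["joint_velocities"].__class__)
c=snap("wrist","w1")
for i,s,ce,m in blobs(red(c)):
    p=depthpts(c,m); print(s,ce.round(1),np.median(p,0).round(4))
np.savez("w1.npz",**{k:c[k] for k in("R","t","fx","fy","cx","cy","color","range_z","hsv")})
E
```

```text
0.25 [ 0.158719   -0.60435639  0.2496465 ] [ 1.29138671  0.33253876 -0.06468234  1.46047522  0.02156044  1.34991009
 -0.08848403] <class 'numpy.ndarray'>
```

View pics/w1.png

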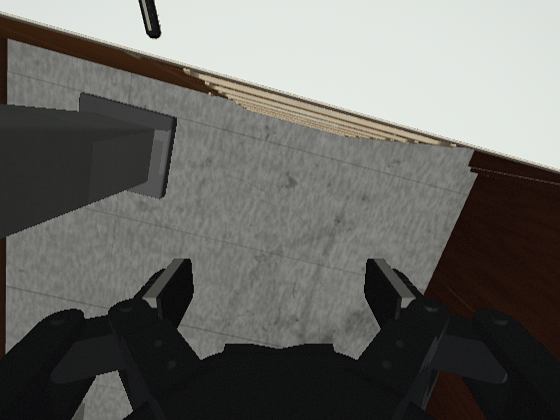

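The move was refused because rows need all fields, so the wrist view just shows the floor at the start pose, with the finger pads at (180,290) and (380,290).

move_arm --plan '[{"delta_pos": [0.05, -0.05, -0.03], "turn": [0, 0, 0], "fingers": 0}, {"delta_pos": [0.09, -0.1, -0.03], "turn": [0, 0, 0], "fingers": 0}, {"delta_pos": [0.13, -0.15, -0.03], "turn": [0, 0, 0], "fingers": 0}, {"delta_pos": [0.17, -0.2, -0.03], "turn": [0, 0, 0], "fingers": 0}, {"delta_pos": [0.21, -0.25, -0.03], "turn": [0, 0, 0], "fingers": 0}, {"delta_pos": [0.25, -0.3, -0.03], "turn": [0, 0, 0], "fingers": 0}, {"delta_pos": [0.29, -0.35, -0.03], "turn": [0, 0, 0], "fingers": 0}, {"delta_pos": [0.33, -0.4, -0.03], "turn": [0, 0, 0], "fingers": 0}, {"delta_pos": [0.37, -0.44, -0.03], "turn": [0, 0, 0], "fingers": 0}, {"delta_pos": [0.4, -0.47, -0.03], "turn": [0, 0, 0], "fingers": 0}, {"delta_pos": [0.4, -0.47, -0.03], "turn": [0, 0, 0], "fingers": 0}, {"delta_pos": [0.4, -0.47, -0.03], "turn": [0, 0, 0], "fingers": 0}]' --force 30

```text
clock: 1.8
position: [0.4261, -0.0488, 0.2799]
ee_rot: [0.992, 0.128, -0.0, 0.0]
ft_force: [0.6, -0.8, 0.5]
grip_width: 0.997
grasp_force: 0.0
```

```bash
python3 - <<'E'
from h import *
o=get_obs();print(o["clock"],o["position"],o["joint_pos"],abs(o["joint_velocities"]).max())
c=snap("wrist","w2")
for i,s,ce,m in blobs(red(c)):
    p=depthpts(c,m); print(s,ce.round(1),np.median(p,0).round(4))
np.savez("w2.npz",**{k:c[k] for k in("R","t","fx","fy","cx","cy","color","range_z","hsv")})
E
```

```text
1.8 [ 0.42606423 -0.04875278  0.2798999 ] [ 0.77875693 -0.10721645 -0.70626549  1.86173368 -0.0707005   1.36235049
 -1.22397069] 0.02452387586510304
[301 183  33  33 844] [317.3 199. ] [ 0.4227 -0.1008  0.0391]
```

View pics/w2.png

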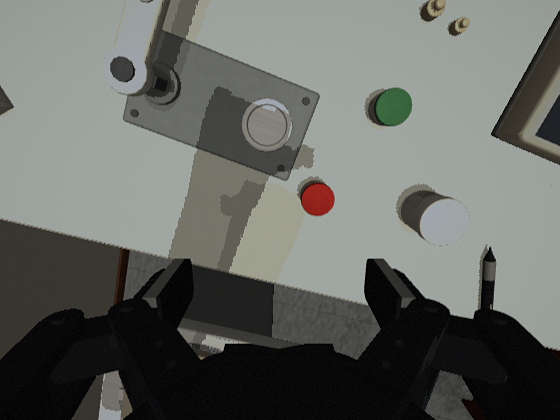

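Wrist view: red lid at (317,199), nest at (268,124), green lid (393,106), post cap (123,69) with the arm running up from it; the press plate spans (123,120) to (319,94).

```bash
cat > nest.py <<'E'
from h import *
def analyse(c,uv0,tag):
    h=c["hsv"].astype(int)
    u0,v0=uv0
    # depth heights in patch around the nest
    Y,X=np.mgrid[:420,:560]; r=np.hypot(X-u0,Y-v0)
    f=depthpts(c,r<14); print(tag,"nest inner depth z",np.percentile(f[:,2],[10,50,90]).round(4))
    p=depthpts(c,r<45); q=p[(p[:,2]>f[:,2].mean()+.003)&(p[:,2]<.07)]; print("rim z",np.percentile(q[:,2],[10,50,90]).round(4),len(q))
    (x,y),R=cv2.minEnclosingCircle(q[:,:2].astype(np.float32)); print("rim circ",x,y,R,"mean of inner",f.mean(0))
    qq=p[(p[:,2]>f[:,2].mean()-.004)&(p[:,2]<.07)]; (x,y),R=cv2.minEnclosingCircle(qq[:,:2].astype(np.float32)); print("cup circ",x,y,R)
if __name__=="__main__":
    c=dict(np.load("w2.npz"))
    analyse(c,(268,124),"w2")
    for u,v in [(200,120),(290,160),(240,70)]:
        p=depthpts(c,np.hypot(*(np.mgrid[:420,:560]-np.array([v,u])[:,None,None]))<4);print("plate",p.mean(0).round(4))
    h=c["hsv"].astype(int); g=cv2.cvtColor(c["color"],cv2.COLOR_RGB2GRAY)
    ed=cv2.Canny(g,40,120)
    print("gray prof row124",g[124,230:310].tolist()); print("gray prof col268",g[85:165,268].tolist())
    for m in (red(c),):
        b=max(blobs(m),key=lambda t:t[1][4])[3].astype(np.uint8)
        (x,y),R=cv2.minEnclosingCircle(np.argwhere(b)[:,::-1].astype(np.float32)); print("red circle",x,y,R,plane(c,x,y,.04))
    p=depthpts(c,np.hypot(*(np.mgrid[:420,:560]-np.array([69,123])[:,None,None]))<8);print("posttop",p.mean(0).round(4),p[:,2].max())
E
python3 nest.py
```

```text
w2 nest inner depth z [0.0356 0.0366 0.0376]
rim z [0.0404 0.0414 0.0425] 826
rim circ 0.4953809678554535 -0.014901086688041687 0.03082987479865551 mean of inner [ 0.49654373 -0.01633113  0.0365969 ]
cup circ 0.495549738407135 -0.014849388040602207 0.030954938381910324
plate [0.4793 0.0706 0.013 ]
plate [ 0.4595 -0.0552  0.0128]
plate [0.55   0.0337 0.0127]
gray prof row124 [67, 68, 69, 66, 70, 68, 69, 66, 70, 68, 67, 79, 127, 126, 129, 131, 96, 68, 128, 137, 133, 132, 132, 132, 131, 131, 129, 129, 130, 131, 133, 131, 131, 131, 131, 129, 128, 129, 129, 127, 129, 131, 131, 132, 133, 131, 129, 130, 129, 128, 129, 129, 128, 129, 129, 123, 64, 106, 132, 126, 128, 169, 74, 111, 112, 110, 110, 111, 110, 111, 111, 112, 112, 110, 111, 110, 108, 91, 76, 121]
gray prof col268 [107, 107, 105, 106, 107, 107, 107, 107, 107, 107, 107, 107, 94, 133, 164, 166, 166, 167, 157, 114, 139, 168, 166, 165, 148, 132, 130, 131, 130, 133, 135, 132, 130, 129, 128, 128, 131, 132, 130, 129, 129, 130, 131, 131, 131, 133, 134, 134, 131, 132, 132, 130, 130, 132, 132, 133, 132, 132, 133, 124, 97, 111, 133, 131, 123, 109, 76, 62, 70, 70, 69, 68, 70, 69, 69, 70, 71, 71, 71, 70]
red circle 317.26470947265625 199.1117706298828 16.54487419128418 [ 0.42267712 -0.10080389  0.04      ]
posttop [0.509  0.1225 0.111 ] 0.11295841980551541
```

move_arm --plan '[{"delta_pos": [-0.0165, 0.0494, 0.05], "turn": [0, 0, 0], "fingers": 0.3}, {"delta_pos": [-0.0165, 0.0494, 0.1], "turn": [0, 0, 0], "fingers": 0.3}, {"delta_pos": [-0.0165, 0.0494, 0.13], "turn": [0, 0, 0], "fingers": 0.3}, {"delta_pos": [-0.0165, 0.0494, 0.13], "turn": [0, 0, 0], "fingers": 0.3}, {"delta_pos": [-0.0165, 0.0494, 0.13], "turn": [0, 0, 0], "fingers": 0.3}]'

```text
clock: 2.48
position: [0.4234, -0.101, 0.1514]
ee_rot: [0.992, 0.128, 0.001, 0.0]
ft_force: [-0.4, -0.3, 0.3]
grip_width: 0.701
grasp_force: 0.0
```

```bash
python3 - <<'E'
from h import *
o=get_obs();print(o["clock"],o["position"],o["grip_width"])
c=snap("wrist","w3"); d=dict(np.load("w2.npz"))
L=[]
for k in (d,c):
    b=max(blobs(red(k)),key=lambda t:t[1][4]);m=b[3].astype(np.uint8)
    cn=max(cv2.findContours(m,0,1)[0],key=cv2.contourArea);e=cv2.fitEllipse(cn);print(b[1],e)
    L.append((k,*e[0])); p=depthpts(k,m>0); print(np.median(p,0), plane(k,*e[0],.04))
x=tri(L);print("tri",x)
R=Rn.from_quat(o["ee_rot"]).as_matrix();print("tool delta to .03:",R.T@(np.array([x[0],x[1],.03])-o["position"]))
print("plate corners",[plane(d,u,v,.012).round(3) for u,v in((289,180),(319,94),(123,120))])
E
```

```text
2.475 [ 0.42339023 -0.10095207  0.15136188] 0.7010764135759187
[301 183  33  33 844] ((317.2615051269531, 198.9580841064453), (31.373567581176758, 32.45051193237305), 57.462440490722656)
[ 0.42266965 -0.10084798  0.0391491 ] [ 0.42287139 -0.10074079  0.04      ]
[ 255  192   50   48 1897] ((279.51971435546875, 215.64999389648438), (47.35325622558594, 49.18979263305664), 90.12628173828125)
[ 0.42295661 -0.10133619  0.03921799] [ 0.42299896 -0.10133175  0.04      ]
tri [ 0.42205089 -0.10154468  0.03628405]
tool delta to .03: [-1.59376678e-03  1.07340911e-04  1.21360203e-01]
plate corners [array([ 0.433, -0.061,  0.012]), array([ 0.548, -0.069,  0.012]), array([0.454, 0.167, 0.012])]
```

move_arm --plan '[{"delta_pos": [-0.0005, 0.0, 0.04], "turn": [0, 0, 0], "fingers": 0.3}, {"delta_pos": [-0.0005, 0.0, 0.08], "turn": [0, 0, 0], "fingers": 0.3}, {"delta_pos": [-0.0005, 0.0, 0.11], "turn": [0, 0, 0], "fingers": 0.3}, {"delta_pos": [-0.0005, 0.0, 0.118], "turn": [0, 0, 0], "fingers": 0.3}, {"delta_pos": [-0.0005, 0.0, 0.118], "turn": [0, 0, 0], "fingers": 0.3}, {"delta_pos": [-0.0005, 0.0, 0.118], "turn": [0, 0, 0], "fingers": 0.6}, {"delta_pos": [-0.0005, 0.0, 0.118], "turn": [0, 0, 0], "fingers": 0.6}, {"delta_pos": [-0.0005, 0.0, 0.118], "turn": [0, 0, 0], "fingers": 0.6}, {"delta_pos": [-0.0005, 0.0, 0.118], "turn": [0, 0, 0], "fingers": 0.6}, {"delta_pos": [-0.0005, 0.0, 0.118], "turn": [0, 0, 0], "fingers": 0.6}]' --force 30

```text
clock: 3.78
position: [0.4235, -0.1009, 0.0337]
ee_rot: [0.992, 0.128, 0.001, 0.001]
ft_force: [-2.4, -0.1, 7.5]
grip_width: 0.48
grasp_force: 29.2
```

move_arm --plan '[{"delta_pos": [0, 0, -0.02], "turn": [0, 0, 0], "fingers": 0.6}, {"delta_pos": [0, 0, -0.06], "turn": [0, 0, 0], "fingers": 0.6}, {"delta_pos": [0.01, -0.005, -0.09], "turn": [0, 0, 0], "fingers": 0.6}, {"delta_pos": [0.04, -0.028, -0.09], "turn": [0, 0, 0], "fingers": 0.6}, {"delta_pos": [0.075, -0.052, -0.09], "turn": [0, 0, 0], "fingers": 0.6}, {"delta_pos": [0.092, -0.065, -0.08], "turn": [0, 0, 0], "fingers": 0.6}, {"delta_pos": [0.092, -0.065, -0.06], "turn": [0, 0, 0], "fingers": 0.6}, {"delta_pos": [0.092, -0.065, -0.06], "turn": [0, 0, 0], "fingers": 0.6}, {"delta_pos": [0.092, -0.065, -0.06], "turn": [0, 0, 0], "fingers": 0.6}]'

```text
clock: 4.9
position: [0.4952, -0.0145, 0.0931]
ee_rot: [0.992, 0.128, 0.001, 0.0]
ft_force: [-0.3, -0.1, 0.4]
grip_width: 0.485
grasp_force: 30.6
```

```bash
python3 - <<'E'
from h import *
o=get_obs();print(o["clock"],o["position"],o["grip_width"],o["grasp_force"],o["joint_pos"])
c=snap("wrist","w4"); np.savez("w4.npz",**{k:c[k] for k in("R","t","fx","fy","cx","cy","color","range_z","hsv")})
b=max(blobs(red(c)),key=lambda t:t[1][4]);m=b[3]
p=depthpts(c,m);print("lid",np.median(p,0),b[1])
x,y,w,hh,_=b[1]
(cu,cv),R=cv2.minEnclosingCircle(p[p[:,2]>np.median(p[:,2])-.003][:,:2].astype(np.float32));print("lid circle",cu,cv,R)
# rim points visible
q=depthpts(c,np.ones((420,560),bool)); d=np.hypot(q[:,0]-.4955,q[:,1]+.0149)
r=q[(d<.04)&(q[:,2]>.025)&(q[:,2]<.05)]; print(len(r),np.percentile(r[:,2],[5,50,95]) if len(r) else 0)
if len(r)>10:
    A=np.c_[2*r[:,:2],np.ones(len(r))]
    hull=cv2.convexHull(r[:,:2].astype(np.float32))[:,0]
    print("hull r",np.hypot(*(hull-[.4955,-.0149]).T).round(4))
E
```

```text
4.9 [ 0.4952092  -0.01453962  0.09308449] 0.48543157325534614 30.56613135744442 [ 0.60318887  0.28880101 -0.74086415  1.94162833  0.23187048  0.99555528
 -1.5587462 ]
lid [ 0.49622437 -0.01342569  0.09846666] [ 235  241   88   87 6232]
lid circle 0.493256539106369 -0.013990439474582672 0.02224149741232395
3227 [0.03283596 0.03886282 0.0422594 ]
hull r [0.0307 0.0307 0.0308 0.0306 0.0306 0.0308 0.0308 0.0308 0.0307 0.0307
 0.0307 0.0307 0.0308 0.0308 0.0307 0.0306 0.0307 0.0308 0.0306 0.0306
 0.031  0.0305 0.0302 0.0294 0.0276 0.0306 0.0309 0.0307 0.0306 0.0304
 0.0305 0.0306 0.0306 0.0306 0.0305 0.0307 0.0307 0.0307 0.0307]
```

View pics/w4.png

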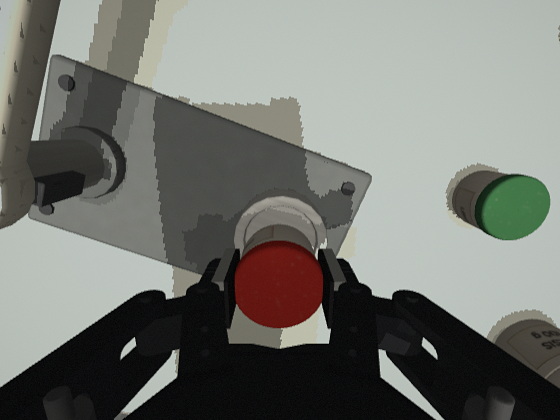

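The red lid is held at (279,284) upright over the nest, whose rim is visible at (282,222).

move_arm --plan '[{"delta_pos": [0.0013, 0.0006, 0.008], "turn": [0, 0, 0], "fingers": 0.6}, {"delta_pos": [0.0013, 0.0006, 0.014], "turn": [0, 0, 0], "fingers": 0.6}, {"delta_pos": [0.0013, 0.0006, 0.018], "turn": [0, 0, 0], "fingers": 0.6}, {"delta_pos": [0.0013, 0.0006, 0.021], "turn": [0, 0, 0], "fingers": 0.6}, {"delta_pos": [0.0013, 0.0006, 0.021], "turn": [0, 0, 0], "fingers": 0.6}, {"delta_pos": [0.0013, 0.0006, 0.021], "turn": [0, 0, 0], "fingers": 0.6}]'

```text
clock: 5.7
position: [0.4964, -0.0144, 0.0711]
ee_rot: [0.992, 0.128, 0.0, 0.0]
ft_force: [0.4, -0.0, -1.1]
grip_width: 0.48
grasp_force: 30.6
```

```bash
python3 - <<'E'
from h import *
o=get_obs();print(o["clock"],o["position"],o["ft_force"])
c=snap("wrist","w5"); b=max(blobs(red(c)),key=lambda t:t[1][4]);p=depthpts(c,b[3]);print("lid z",np.percentile(p[:,2],[10,50,90]))
E
```

```text
5.7 [ 0.49637628 -0.01441196  0.07112278] [ 0.36131874 -0.04835443 -1.05857134]
lid z [0.0752307  0.07651622 0.07752221]
```

move_arm --plan '[{"delta_pos": [0, 0, 0.001], "turn": [0, 0, 0], "fingers": 0.6}, {"delta_pos": [0, 0, 0.001], "turn": [0, 0, 0], "fingers": 0.35}, {"delta_pos": [0, 0, 0.001], "turn": [0, 0, 0], "fingers": 0.3}, {"delta_pos": [0, 0, 0.001], "turn": [0, 0, 0], "fingers": 0.3}, {"delta_pos": [0, 0, -0.03], "turn": [0, 0, 0], "fingers": 0.3}, {"delta_pos": [0, 0, -0.07], "turn": [0, 0, 0], "fingers": 0.3}, {"delta_pos": [0, 0, -0.12], "turn": [0, 0, 0], "fingers": 0.3}, {"delta_pos": [0.02, -0.06, -0.15], "turn": [0, 0, 0], "fingers": 0.3}, {"delta_pos": [0.02, -0.08, -0.17], "turn": [0, 0, 0], "fingers": 0.3}, {"delta_pos": [0.02, -0.08, -0.17], "turn": [0, 0, 0], "fingers": 0.3}, {"delta_pos": [0.02, -0.08, -0.17], "turn": [0, 0, 0], "fingers": 0.3}]'

```text
clock: 7.12
position: [0.4952, 0.067, 0.2404]
ee_rot: [0.992, 0.128, -0.0, 0.0]
ft_force: [0.1, -1.3, -0.5]
grip_width: 0.702
grasp_force: 0.0
```

```bash
python3 - <<'E'
from h import *
o=get_obs();print(o["clock"],o["position"],o["joint_pos"])
c=snap("wrist","w6")
np.savez("w6.npz",**{k:c[k] for k in("R","t","fx","fy","cx","cy","color","range_z","hsv")})
for i,s,ce,m in blobs(red(c)):
    p=depthpts(c,m); print(s,ce.round(1),np.median(p,0).round(4),p[:,2].max())
    q=p[p[:,2]>p[:,2].max()-.006]; print("top",q.mean(0).round(4),cv2.minEnclosingCircle(q[:,:2].astype(np.float32)))
p=depthpts(c,c["hsv"][...,2]<256)
for lo,hi in((.100,.112),(.136,.15)):
    q=p[(p[:,2]>lo)&(p[:,2]<hi)&(p[:,0]>.47)]; print(lo,len(q),q.min(0) ,q.max(0))
E
```

```text
7.125 [0.49517371 0.06698511 0.24036403] [ 0.5586765   0.13462373 -0.83718061  1.76221563  0.10435625  1.29116673
 -1.61788151]
[239  89  16  17 211] [246.6  97.4] [0.5779 0.1127 0.1468] 0.14837069911702394
top [0.5779 0.1126 0.1468] ((0.5774744749069214, 0.11259745061397552), 0.005645512603223324)
[ 333  200   41   39 1259] [353.1 219. ] [ 0.4951 -0.0132  0.0749] 0.07839681672967183
top [ 0.4951 -0.0133  0.075 ] ((0.4945373833179474, -0.013962667435407639), 0.021830067038536072)
0.1 7115 [0.48762075 0.07751221 0.10018673] [0.66032838 0.14602414 0.11198982]
0.136 1503 [0.57238794 0.08234901 0.13602835] [0.64831487 0.11868261 0.1483707 ]
```

View pics/w6.png

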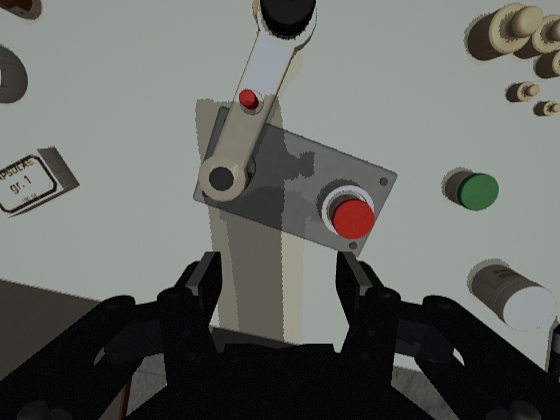

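The pot stands in the nest, lid at (353,219). Pin at (247,97), knob at (288,10), post cap at (220,178). Swing angle ≈ 1.52 rad. Now turning the wrist back before caging the pin.

move_arm --plan '[{"delta_pos": [0.02, -0.005, 0], "turn": [0, 0, -0.18], "fingers": 0.3}, {"delta_pos": [0.04, -0.01, 0], "turn": [0, 0, -0.36], "fingers": 0.4}, {"delta_pos": [0.06, -0.015, 0], "turn": [0, 0, -0.54], "fingers": 0.5}, {"delta_pos": [0.08, -0.02, 0.01], "turn": [0, 0, -0.72], "fingers": 0.6}, {"delta_pos": [0.0914, -0.0231, 0.025], "turn": [0, 0, -0.9], "fingers": 0.7}, {"delta_pos": [0.0914, -0.0231, 0.025], "turn": [0, 0, -1.08], "fingers": 0.7}, {"delta_pos": [0.0914, -0.0231, 0.025], "turn": [0, 0, -1.26], "fingers": 0.7}, {"delta_pos": [0.0914, -0.0231, 0.025], "turn": [0, 0, -1.44], "fingers": 0.7}, {"delta_pos": [0.0914, -0.0231, 0.025], "turn": [0, 0, -1.62], "fingers": 0.7}, {"delta_pos": [0.0914, -0.0231, 0.025], "turn": [0, 0, -1.8], "fingers": 0.7}, {"delta_pos": [0.0914, -0.0231, 0.025], "turn": [0, 0, -1.98], "fingers": 0.7}, {"delta_pos": [0.0914, -0.0231, 0.025], "turn": [0, 0, -2.16], "fingers": 0.7}]'

```text
clock: 8.68
position: [0.5778, 0.112, 0.2147]
ee_rot: [0.353, 0.936, -0.001, -0.001]
ft_force: [-0.3, -0.3, -0.2]
grip_width: 0.299
grasp_force: 0.0
```

move_arm --plan '[{"delta_pos": [0, 0, 0], "turn": [0, 0, -0.18], "fingers": 0.7}, {"delta_pos": [0, 0, 0], "turn": [0, 0, -0.36], "fingers": 0.7}, {"delta_pos": [0, 0, 0], "turn": [0, 0, -0.54], "fingers": 0.7}, {"delta_pos": [0, 0, 0], "turn": [0, 0, -0.573], "fingers": 0.7}, {"delta_pos": [0, 0, 0], "turn": [0, 0, -0.573], "fingers": 0.7}, {"delta_pos": [0, 0, 0], "turn": [0, 0, -0.573], "fingers": 0.7}]'

```text
clock: 9.43
position: [0.5778, 0.1133, 0.2158]
ee_rot: [0.077, 0.997, -0.0, -0.0]
ft_force: [0.2, -0.3, 0.2]
grip_width: 0.296
grasp_force: 0.0
```

```bash
python3 - <<'E'
from h import *
o=get_obs();print(o["clock"],o["position"],o["joint_pos"],o["grip_width"])
R=Rn.from_quat(o["ee_rot"]).as_matrix();print(R.round(4))
c=snap("wrist","w7")
for i,s,ce,m in blobs(red(c)):
    p=depthpts(c,m); q=p[p[:,2]>p[:,2].max()-.006]; print(s,"top",q.mean(0).round(4),cv2.minEnclosingCircle(q[:,:2].astype(np.float32)), "tool",(q.mean(0)-o["position"])@R)
p=depthpts(c,np.ones((420,560),bool)); q=p[(p[:,2]>.100)&(p[:,2]<.112)]; print(len(q),q.min(0),q.max(0))
E
```

```text
9.425 [0.57780196 0.11331769 0.21582874] [ 0.65181797  0.59907767 -1.27946316  1.56185495  0.57857674  1.4159284
  0.74508899] 0.296197220128098
[[-9.881e-01  1.538e-01 -2.000e-04]
 [ 1.538e-01  9.881e-01 -3.000e-04]
 [ 1.000e-04 -4.000e-04 -1.000e+00]]
[  98  112   49   49 1901] top [ 0.4936 -0.0129  0.075 ] ((0.4939955174922943, -0.013799012638628483), 0.0218985415995121) tool [ 0.06372364 -0.13763939  0.1409045 ]
[269 218  16  20 196] top [0.5772 0.1129 0.1467] ((0.5782767534255981, 0.11277059465646744), 0.005665526259690523) tool [ 0.00049604 -0.00048201  0.0690919 ]
6928 [0.48696874 0.07938634 0.10008732] [0.65946288 0.14585576 0.11199571]
```

View pics/w7.png

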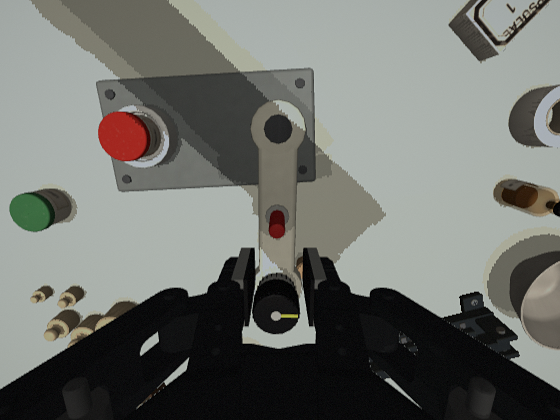

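Pin at (277,222) right ahead between the fingers, lid at (124,135), knob with its yellow line at (277,312).

move_arm --plan '[{"delta_pos": [0, 0, 0.03], "turn": [0, 0, 0], "fingers": 0.7}, {"delta_pos": [0, 0, 0.06], "turn": [0, 0, 0], "fingers": 0.7}, {"delta_pos": [0, 0, 0.077], "turn": [0, 0, 0], "fingers": 0.7}, {"delta_pos": [0, 0, 0.077], "turn": [0, 0, 0], "fingers": 0.8}, {"delta_pos": [0, 0, 0.077], "turn": [0, 0, 0], "fingers": 0.8}]'

```text
clock: 10.1
position: [0.5783, 0.1139, 0.1401]
ee_rot: [0.076, 0.997, 0.0, 0.001]
ft_force: [-0.2, 0.8, 0.4]
grip_width: 0.202
grasp_force: 0.0
```

move_arm --plan '[{"delta_pos": [0.0002, -0.0056, 0], "turn": [0, 0, 0.08], "fingers": 0.8}, {"delta_pos": [0.0009, -0.0112, 0], "turn": [0, 0, 0.16], "fingers": 0.8}, {"delta_pos": [0.002, -0.0166, 0], "turn": [0, 0, 0.24], "fingers": 0.8}, {"delta_pos": [0.0035, -0.022, 0], "turn": [0, 0, 0.32], "fingers": 0.8}, {"delta_pos": [0.0055, -0.0273, 0], "turn": [0, 0, 0.4], "fingers": 0.8}, {"delta_pos": [0.0079, -0.0323, 0], "turn": [0, 0, 0.48], "fingers": 0.8}]'

```text
clock: 10.85
position: [0.5664, 0.0843, 0.1404]
ee_rot: [0.312, 0.95, 0.002, 0.002]
ft_force: [6.7, 5.7, -5.6]
grip_width: 0.195
grasp_force: 3.9
```

```bash
python3 - <<'E'
from h import *
o=get_obs();print(o["clock"],o["position"],o["joint_pos"],o["ft_force"],o["torque"],o["grip_width"])
R=Rn.from_quat(o["ee_rot"]).as_matrix();print(R.round(3))
E
```

```text
10.85 [0.56644517 0.08428818 0.14042744] [ 0.66240497  0.57548991 -1.15468091  1.69527771  0.55407366  1.23757736
  0.31670027] [ 6.66025032  5.68041251 -5.64360242] [ 1.03641586 -1.28754454  0.00734698] 0.19548596328443157
[[-0.806  0.592  0.004]
 [ 0.592  0.806  0.003]
 [-0.002  0.005 -1.   ]]
```

move_arm --plan '[{"delta_pos": [0.0002, -0.0056, 0], "turn": [0, 0, 0.08], "fingers": 0.8}, {"delta_pos": [0.0009, -0.0112, 0], "turn": [0, 0, 0.16], "fingers": 0.8}, {"delta_pos": [0.002, -0.0166, 0], "turn": [0, 0, 0.24], "fingers": 0.8}, {"delta_pos": [0.0035, -0.022, 0], "turn": [0, 0, 0.32], "fingers": 0.8}, {"delta_pos": [0.0055, -0.0273, 0], "turn": [0, 0, 0.4], "fingers": 0.8}, {"delta_pos": [0.0079, -0.0323, 0], "turn": [0, 0, 0.48], "fingers": 0.8}, {"delta_pos": [0.0107, -0.0372, 0], "turn": [0, 0, 0.56], "fingers": 0.8}, {"delta_pos": [0.0139, -0.0418, 0], "turn": [0, 0, 0.64], "fingers": 0.8}, {"delta_pos": [0.0174, -0.0462, 0], "turn": [0, 0, 0.72], "fingers": 0.8}, {"delta_pos": [0.0212, -0.0502, 0], "turn": [0, 0, 0.8], "fingers": 0.8}, {"delta_pos": [0.0254, -0.054, 0], "turn": [0, 0, 0.88], "fingers": 0.8}]'

```text
clock: 12.22
position: [0.5147, 0.0539, 0.1405]
ee_rot: [0.687, 0.727, 0.002, 0.002]
ft_force: [8.1, -1.8, -5.5]
grip_width: 0.202
grasp_force: 4.0
```

move_arm --plan '[{"delta_pos": [0.0, -0.0028, 0], "turn": [0, 0, 0.04], "fingers": 0.8}, {"delta_pos": [0.0002, -0.0056, 0], "turn": [0, 0, 0.08], "fingers": 0.8}, {"delta_pos": [0.0005, -0.0084, 0], "turn": [0, 0, 0.12], "fingers": 0.8}]'

```text
clock: 12.6
position: [0.5063, 0.0538, 0.1405]
ee_rot: [0.729, 0.684, 0.002, 0.002]
ft_force: [7.9, -4.1, -3.4]
grip_width: 0.198
grasp_force: 3.8
```

```bash
python3 - <<'E'
from h import *
o=get_obs();print(o["clock"],o["position"],o["joint_pos"],o["ft_force"],o["grip_width"])
R=Rn.from_quat(o["ee_rot"]).as_matrix();print(R.round(3), "force tool",o["ft_force"]@R)
c=snap("wrist","w8")
for i,s,ce,m in blobs(red(c)):
    p=depthpts(c,m); q=p[p[:,2]>p[:,2].max()-.006]; print(s,"top",q.mean(0).round(4),cv2.minEnclosingCircle(q[:,:2].astype(np.float32)), "tool",(q.mean(0)-o["position"])@R)
E
```

```text
12.6 [0.50631897 0.05376122 0.14050692] [ 0.71417853  0.33652297 -1.04016142  1.85911718  0.32380821  1.12355776
 -0.50624304] [ 7.93590774 -4.13906364 -3.37308569] 0.19774289019903976
[[ 0.063  0.998  0.005]
 [ 0.998 -0.063 -0.001]
 [-0.     0.005 -1.   ]] force tool [-3.62952087  8.16356158  3.41628851]
[272 272  25  25 440] top [0.5093 0.0552 0.1467] ((0.5091472864151001, 0.05401948094367981), 0.005846831947565079) tool [ 0.00164289  0.00294194 -0.0062216 ]
[260 301   3  19  33] top [ 0.4905 -0.0016  0.0923] ((0.49053287506103516, -0.0016272339271381497), 9.999999747378752e-05) tool [-0.0562544  -0.01251151  0.04818348]
[253 326   4  12  33] top [0.4961 0.0492 0.168 ] ((0.49608269333839417, 0.04923529550433159), 9.999999747378752e-05) tool [-0.00517251 -0.00978992 -0.0275615 ]
```

move_arm --plan '[{"delta_pos": [0, -0.0015, 0], "turn": [0, 0, 0.02], "fingers": 0.8}, {"delta_pos": [0, -0.003, 0], "turn": [0, 0, 0.04], "fingers": 0.8}, {"delta_pos": [0, -0.0045, 0], "turn": [0, 0, 0.06], "fingers": 0.8}]'

```text
clock: 13.02
position: [0.5018, 0.0541, 0.1405]
ee_rot: [0.749, 0.663, 0.002, 0.002]
ft_force: [6.6, -3.3, -3.8]
grip_width: 0.197
grasp_force: 3.8
```

move_arm --plan '[{"delta_pos": [0, -0.001, 0], "turn": [0, 0, 0.015], "fingers": 0.8}]'

```text
clock: 13.15
position: [0.5008, 0.0542, 0.1405]
ee_rot: [0.754, 0.657, 0.002, 0.002]
ft_force: [7.6, -2.6, -3.3]
grip_width: 0.194
grasp_force: 3.7
```

move_arm --plan '[{"delta_pos": [0, -0.0008, 0], "turn": [0, 0, 0.01], "fingers": 0.8}]'

```text
clock: 13.28
position: [0.5001, 0.0543, 0.1405]
ee_rot: [0.757, 0.653, 0.002, 0.002]
ft_force: [7.2, -3.5, -2.8]
grip_width: 0.202
grasp_force: 3.8
```

move_arm --plan '[{"delta_pos": [0, -0.0006, 0], "turn": [0, 0, 0.008], "fingers": 0.8}]'

```text
clock: 13.4
position: [0.4995, 0.0543, 0.1405]
ee_rot: [0.76, 0.65, 0.002, 0.002]
ft_force: [8.0, -3.5, -2.6]
grip_width: 0.199
grasp_force: 3.8
```

move_arm --plan '[{"delta_pos": [0, -0.0006, 0], "turn": [0, 0, 0.008], "fingers": 0.8}]'

```text
clock: 13.52
position: [0.4989, 0.0544, 0.1405]
ee_rot: [0.762, 0.647, 0.002, 0.002]
ft_force: [6.8, -3.9, -3.0]
grip_width: 0.202
grasp_force: 3.8
```

move_arm --plan '[{"delta_pos": [0, -0.0005, 0], "turn": [0, 0, 0], "fingers": 0.8}]'

```text
clock: 13.65
position: [0.4988, 0.0544, 0.1406]
ee_rot: [0.762, 0.647, 0.002, 0.002]
ft_force: [11.0, -3.7, -6.7]
grip_width: 0.197
grasp_force: 5.6
```

move_arm --plan '[{"delta_pos": [0, -0.0003, 0], "turn": [0, 0, 0], "fingers": 0.8}]'

```text
clock: 13.78
position: [0.4987, 0.0545, 0.1406]
ee_rot: [0.762, 0.647, 0.002, 0.002]
ft_force: [13.0, -2.6, -7.7]
grip_width: 0.201
grasp_force: 6.1
```

```bash
python3 - <<'E'
from h import *
o=get_obs();R=Rn.from_quat(o["ee_rot"]).as_matrix();print(R.round(3), "force tool",o["ft_force"]@R,o["joint_pos"])
c=snap("wrist","w9")
for i,s,ce,m in blobs(red(c),100):
    p=depthpts(c,m); q=p[p[:,2]>p[:,2].max()-.006]; print(s,"top",q.mean(0).round(4),cv2.minEnclosingCircle(q[:,:2].astype(np.float32)))
E
```

```text
[[ 0.162  0.987  0.006]
 [ 0.987 -0.162 -0.001]
 [ 0.     0.006 -1.   ]] force tool [-0.48836475 13.16778381  7.77507891] [ 0.71456091  0.30936114 -1.03150193  1.87845361  0.29832975  1.1123754
 -0.59176516]
[273 271  24  26 428] top [0.5019 0.0556 0.1467] ((0.5020843744277954, 0.055118173360824585), 0.005803635343909264)
```

move_arm --plan '[{"delta_pos": [0, 0.001, 0], "turn": [0, 0, 0], "fingers": 0.72}, {"delta_pos": [0, 0.003, 0], "turn": [0, 0, 0], "fingers": 0.65}, {"delta_pos": [0, 0.003, -0.03], "turn": [0, 0, 0], "fingers": 0.65}, {"delta_pos": [0, 0.003, -0.06], "turn": [0, 0, -0.18], "fingers": 0.5}, {"delta_pos": [-0.02, 0.005, -0.08], "turn": [0, 0, -0.36], "fingers": 0.35}, {"delta_pos": [-0.04, 0.006, -0.1], "turn": [0, 0, -0.54], "fingers": 0.25}, {"delta_pos": [-0.06, 0.008, -0.1], "turn": [0, 0, -0.72], "fingers": 0.25}, {"delta_pos": [-0.0686, 0.0082, -0.1], "turn": [0, 0, -0.9], "fingers": 0.25}, {"delta_pos": [-0.0686, 0.0082, -0.1], "turn": [0, 0, -1.08], "fingers": 0.25}, {"delta_pos": [-0.0686, 0.0082, -0.1], "turn": [0, 0, -1.26], "fingers": 0.25}, {"delta_pos": [-0.0686, 0.0082, -0.1], "turn": [0, 0, -1.44], "fingers": 0.25}, {"delta_pos": [-0.0686, 0.0082, -0.1], "turn": [0, 0, -1.62], "fingers": 0.25}]'

```text
clock: 15.32
position: [0.4931, -0.0137, 0.2393]
ee_rot: [0.053, 0.999, -0.0, 0.0]
ft_force: [0.4, 0.6, 0.2]
grip_width: 0.746
grasp_force: 0.0
```

move_arm --plan '[{"delta_pos": [0, 0, 0], "turn": [0, 0, -0.18], "fingers": 0.25}, {"delta_pos": [0, 0, 0], "turn": [0, 0, -0.36], "fingers": 0.25}, {"delta_pos": [0, 0, 0], "turn": [0, 0, -0.54], "fingers": 0.25}, {"delta_pos": [0, 0, 0], "turn": [0, 0, -0.72], "fingers": 0.25}, {"delta_pos": [0, 0, 0], "turn": [0, 0, -0.9], "fingers": 0.25}, {"delta_pos": [0, 0, 0], "turn": [0, 0, -1.08], "fingers": 0.25}, {"delta_pos": [0, 0, 0], "turn": [0, 0, -1.2], "fingers": 0.25}, {"delta_pos": [0, 0, 0], "turn": [0, 0, -1.2], "fingers": 0.25}, {"delta_pos": [0, 0, 0], "turn": [0, 0, -1.2], "fingers": 0.25}]'

```text
clock: 16.45
position: [0.4931, -0.0138, 0.2391]
ee_rot: [-0.516, 0.857, -0.0, 0.0]
ft_force: [-0.8, 0.6, -0.1]
grip_width: 0.75
grasp_force: 0.0
```

```bash
cat > knob.py <<'E'
from h import *
import sys
o=get_obs();R=Rn.from_quat(o["ee_rot"]).as_matrix();print(o["clock"],o["position"],R.round(3)[:2].tolist(),o["joint_pos"].round(3))
c=snap("wrist",sys.argv[1])
for i,s,ce,m in blobs(red(c),60):
    p=depthpts(c,m); q=p[p[:,2]>p[:,2].max()-.006]; print(s,"red top",q.mean(0).round(4))
p=depthpts(c,np.ones((420,560),bool))
q=p[(p[:,2]>.138)&(p[:,2]<.150)&(np.hypot(p[:,0]-.495,p[:,1]+.015)<.03)]
k=cv2.minEnclosingCircle(q[:,:2].astype(np.float32));print("knob",k,np.median(q[:,2]),len(q))
h=c["hsv"].astype(int);y=(h[...,0]>20)&(h[...,0]<38)&(h[...,1]>120)&(h[...,2]>100)
for i,s,ce,m in blobs(y,8):
    w=depthpts(c,m); w=w[np.hypot(w[:,0]-.495,w[:,1]+.015)<.03]
    if len(w)>5:
        d=w[:,:2].mean(0)-k[0]; print("yellow",s,len(w),np.degrees(np.arctan2(d[1],d[0])),np.hypot(*d))
d=R.T@(np.array([*k[0],.138])-o["position"]);print("tool delta to grip",d)
E
python3 knob.py w10
```

```text
16.45 [ 0.49311656 -0.01383798  0.2391468 ] [[-0.467, -0.884, 0.0], [-0.884, 0.467, -0.0]] [ 1.187  0.34  -1.445  1.766  0.347  1.345  2.325]
[301 287  13  12 120] red top [0.5014 0.0539 0.1468]
knob ((0.4945823848247528, -0.015198958106338978), 0.019177285954356194) 0.14489960262285465 1662
yellow [256 221  16   7  27] 27 -4.271275384034769 0.01083100168313989
tool delta to grip [ 0.00050778 -0.00191214  0.10114723]
```

View pics/w10.png

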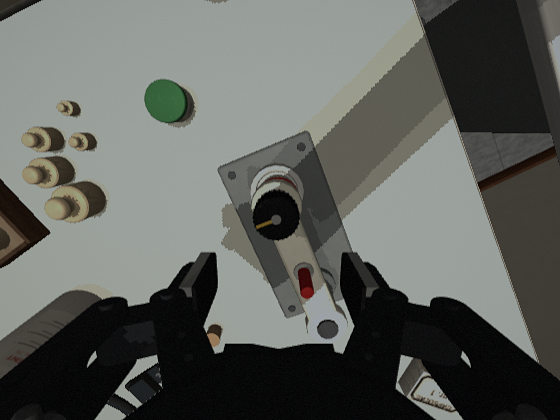

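The arm is closed, with knob at (275,215) over the nest, yellow line at left of its centre, pin at (306,282), post at (327,328).

move_arm --plan '[{"delta_pos": [0.0005, -0.0019, 0.02], "turn": [0, 0, 0.15], "fingers": 0.3}, {"delta_pos": [0.0005, -0.0019, 0.05], "turn": [0, 0, 0.25], "fingers": 0.3}, {"delta_pos": [0.0005, -0.0019, 0.08], "turn": [0, 0, 0.25], "fingers": 0.3}, {"delta_pos": [0.0005, -0.0019, 0.1], "turn": [0, 0, 0.25], "fingers": 0.3}, {"delta_pos": [0.0005, -0.0019, 0.1], "turn": [0, 0, 0.25], "fingers": 0.3}, {"delta_pos": [0.0005, -0.0019, 0.1], "turn": [0, 0, 0.25], "fingers": 0.65}, {"delta_pos": [0.0005, -0.0019, 0.1], "turn": [0, 0, 0.25], "fingers": 0.65}, {"delta_pos": [0.0005, -0.0019, 0.1], "turn": [0, 0, 0.25], "fingers": 0.65}, {"delta_pos": [0.0005, -0.0019, 0.1], "turn": [0, 0, 0.25], "fingers": 0.65}]' --force 30

```text
clock: 17.62
position: [0.4953, -0.0151, 0.1401]
ee_rot: [-0.406, 0.914, -0.001, 0.001]
ft_force: [-1.4, 0.4, 7.8]
grip_width: 0.423
grasp_force: 30.8
```

```bash
cat > st.py <<'E'
from h import *
o=get_obs();R=Rn.from_quat(o["ee_rot"]).as_matrix()
print(o["clock"],o["position"].round(4),"yaw",np.arctan2(R[1,0],R[0,0]).round(4),"F",o["ft_force"].round(1),"M",o["torque"].round(3),"J",o["joint_pos"].round(2),"tau7",o["tau"][6].round(3),o["grip_width"].round(3),o["grasp_force"].round(1))
E
python3 st.py
```

```text
Traceback (most recent call last):
  File "st.py", line 3, in <module>
    print(o["clock"],o["position"].round(4),"yaw",np.arctan2(R[1,0],R[0,0]).round(4),"F",o["ft_force"].round(1),"M",o["torque"].round(3),"J",o["joint_pos"].round(2),"tau7",o["tau"][6].round(3),o["grip_width"].round(3),o["grasp_force"].round(1))
                                                                                                                                                                                                 ^^^^^^^^^^^^^^^^^^^^^
AttributeError: 'float' object has no attribute 'round'
```

```bash
sed -i 's/,o\["grip_width"\].*$/,o["grip_width"],o["grasp_force"])/' st.py; python3 st.py
```

```text
17.625 [ 0.4953 -0.0151  0.1401] yaw -2.3045 F [-1.4  0.4  7.8] M [0.105 0.289 0.017] J [ 1.03  0.41 -1.26  1.89  0.43  1.16  2.01] tau7 -0.001 0.4229624438986431 30.79206883907318
```

move_arm --plan '[{"delta_pos": [0, 0, 0], "turn": [0, 0, 0.12], "fingers": 0.65}, {"delta_pos": [0, 0, 0], "turn": [0, 0, 0.24], "fingers": 0.65}, {"delta_pos": [0, 0, 0], "turn": [0, 0, 0.36], "fingers": 0.65}, {"delta_pos": [0, 0, 0], "turn": [0, 0, 0.48], "fingers": 0.65}]'

```text
clock: 18.12
position: [0.4955, -0.0155, 0.1402]
ee_rot: [-0.176, 0.984, -0.001, 0.001]
ft_force: [-0.2, 0.0, 4.9]
grip_width: 0.416
grasp_force: 30.9
```

```bash
python3 st.py
```

```text
18.125 [ 0.4955 -0.0155  0.1402] yaw -2.7885 F [-0.2  0.   4.9] M [-0.209  0.033  0.097] J [ 0.96  0.35 -1.16  1.89  0.36  1.13  1.59] tau7 1.687 0.415672571154362 30.85948884487152
```

move_arm --plan '[{"delta_pos": [0, 0, 0], "turn": [0, 0, 0.12], "fingers": 0.65}, {"delta_pos": [0, 0, 0], "turn": [0, 0, 0.24], "fingers": 0.65}, {"delta_pos": [0, 0, 0], "turn": [0, 0, 0.36], "fingers": 0.65}, {"delta_pos": [0, 0, 0], "turn": [0, 0, 0.48], "fingers": 0.65}]'

```text
clock: 18.62
position: [0.4955, -0.0159, 0.1402]
ee_rot: [0.064, 0.998, -0.001, 0.001]
ft_force: [-0.2, -1.2, 5.9]
grip_width: 0.422
grasp_force: 30.8
```

```bash
python3 st.py
```

```text
18.625 [ 0.4955 -0.0159  0.1402] yaw 3.0144 F [-0.2 -1.2  5.9] M [-0.587  0.013  0.187] J [ 0.89  0.31 -1.07  1.89  0.3   1.12  1.15] tau7 1.704 0.4217381122817398 30.823854804039
```

move_arm --plan '[{"delta_pos": [0, 0, 0], "turn": [0, 0, 0.12], "fingers": 0.65}, {"delta_pos": [0, 0, 0], "turn": [0, 0, 0.24], "fingers": 0.65}]'

```text
clock: 18.88
position: [0.4955, -0.0161, 0.1402]
ee_rot: [0.183, 0.983, -0.001, 0.001]
ft_force: [-1.3, -3.2, 6.7]
grip_width: 0.422
grasp_force: 30.9
```

```bash
python3 st.py
```

```text
18.875 [ 0.4955 -0.0161  0.1402] yaw 2.7743 F [-1.3 -3.2  6.7] M [-0.745  0.122  0.17 ] J [ 0.85  0.29 -1.02  1.89  0.28  1.11  0.93] tau7 1.703 0.42168721590454233 30.875734984874725
```

move_arm --plan '[{"delta_pos": [0, 0, 0], "turn": [0, 0, 0.12], "fingers": 0.65}, {"delta_pos": [0, 0, 0], "turn": [0, 0, 0.24], "fingers": 0.65}]'

```text
clock: 19.12
position: [0.4954, -0.0163, 0.1402]
ee_rot: [0.299, 0.954, -0.001, 0.001]
ft_force: [-0.7, -3.5, 6.7]
grip_width: 0.421
grasp_force: 30.9
```

```bash
python3 st.py
```

```text
19.125 [ 0.4954 -0.0163  0.1402] yaw 2.5342 F [-0.7 -3.5  6.7] M [-0.833  0.25   0.176] J [ 0.82  0.28 -0.98  1.89  0.26  1.1   0.7 ] tau7 1.697 0.421012146737629 30.947957932949066
```

move_arm --plan '[{"delta_pos": [0, 0, 0], "turn": [0, 0, 0.12], "fingers": 0.65}, {"delta_pos": [0, 0, 0], "turn": [0, 0, 0.24], "fingers": 0.65}]'

```text
clock: 19.38
position: [0.4952, -0.0164, 0.1402]
ee_rot: [0.411, 0.912, -0.001, 0.001]
ft_force: [-2.8, -4.1, 8.1]
grip_width: 0.418
grasp_force: 31.0
```

```bash
python3 st.py
```

```text
19.375 [ 0.4952 -0.0164  0.1402] yaw 2.2942 F [-2.8 -4.1  8.1] M [-0.968  0.467  0.22 ] J [ 0.79  0.27 -0.94  1.89  0.24  1.1   0.48] tau7 1.697 0.41776201639648264 31.0197776556015
```

move_arm --plan '[{"delta_pos": [0.0005, -0.0005, 0], "turn": [0, 0, 0.13], "fingers": 0.65}, {"delta_pos": [0.0005, -0.0005, 0], "turn": [0, 0, 0.26], "fingers": 0.65}, {"delta_pos": [0.0005, -0.0005, 0], "turn": [0, 0, 0.39], "fingers": 0.65}, {"delta_pos": [0.0005, -0.0005, 0], "turn": [0, 0, 0.52], "fingers": 0.65}]'

```text
clock: 19.88
position: [0.4947, -0.0165, 0.1402]
ee_rot: [0.632, 0.775, -0.0, 0.002]
ft_force: [-0.7, -4.3, 6.4]
grip_width: 0.422
grasp_force: 30.9
```

```bash
python3 st.py
```

```text
19.875 [ 0.4947 -0.0165  0.1402] yaw 1.7736 F [-0.7 -4.3  6.4] M [-1.054  0.192  0.231] J [ 0.72  0.24 -0.86  1.9   0.21  1.09 -0.02] tau7 1.882 0.421519863570329 30.873969197273254
```

move_arm --plan '[{"delta_pos": [0, 0, 0], "turn": [0, 0, 0.13], "fingers": 0.65}, {"delta_pos": [0, 0, 0], "turn": [0, 0, 0.26], "fingers": 0.65}]'

```text
clock: 20.12
position: [0.4946, -0.0165, 0.1402]
ee_rot: [0.727, 0.687, -0.0, 0.001]
ft_force: [-2.1, -4.6, 8.1]
grip_width: 0.422
grasp_force: 30.9
```

```bash
python3 st.py
```

```text
20.125 [ 0.4946 -0.0165  0.1402] yaw 1.5137 F [-2.1 -4.6  8.1] M [-1.026  0.447  0.245] J [ 0.69  0.23 -0.83  1.9   0.2   1.09 -0.27] tau7 1.892 0.422078430588049 30.94519793987274
```

move_arm --plan '[{"delta_pos": [0, 0, 0], "turn": [0, 0, 0.13], "fingers": 0.65}, {"delta_pos": [0, 0, 0], "turn": [0, 0, 0.26], "fingers": 0.65}, {"delta_pos": [0, 0, 0], "turn": [0, 0, 0.39], "fingers": 0.65}, {"delta_pos": [0, 0, 0], "turn": [0, 0, 0.52], "fingers": 0.65}, {"delta_pos": [0, 0, 0], "turn": [0, 0, 0.65], "fingers": 0.65}]'

```text
clock: 20.75
position: [0.4941, -0.0163, 0.1401]
ee_rot: [0.908, 0.419, -0.0, 0.001]
ft_force: [-4.7, -3.4, 8.9]
grip_width: 0.419
grasp_force: 31.1
```

```bash
python3 st.py
```

```text
20.75 [ 0.4941 -0.0163  0.1401] yaw 0.8639 F [-4.7 -3.4  8.9] M [-0.856  1.021  0.183] J [ 0.62  0.22 -0.74  1.9   0.17  1.09 -0.9 ] tau7 1.908 0.4191450309117052 31.05471968650818
```

move_arm --plan '[{"delta_pos": [0, 0, 0], "turn": [0, 0, 0.13], "fingers": 0.65}, {"delta_pos": [0, 0, 0], "turn": [0, 0, 0.26], "fingers": 0.65}, {"delta_pos": [0, 0, 0], "turn": [0, 0, 0.29], "fingers": 0.65}]'

```text
clock: 21.12
position: [0.494, -0.0162, 0.1401]
ee_rot: [0.959, 0.284, -0.0, 0.001]
ft_force: [-3.9, -4.5, 9.5]
grip_width: 0.421
grasp_force: 31.1
```

```bash
python3 st.py
```

```text
21.125 [ 0.494  -0.0162  0.1401] yaw 0.5758 F [-3.9 -4.5  9.5] M [-0.746  1.033  0.247] J [ 0.59  0.21 -0.71  1.9   0.15  1.08 -1.18] tau7 -0.561 0.42111756235927217 31.061142683029175
```

move_arm --plan '[{"delta_pos": [0, 0, 0], "turn": [0, 0, 0], "fingers": 0.5}, {"delta_pos": [0, 0, 0], "turn": [0, 0, 0], "fingers": 0.3}, {"delta_pos": [0, 0, 0], "turn": [0, 0, 0], "fingers": 0.25}, {"delta_pos": [0, 0, 0], "turn": [0, 0, 0], "fingers": 0.25}, {"delta_pos": [0, 0, -0.03], "turn": [0, 0, 0], "fingers": 0.25}, {"delta_pos": [0, 0, -0.07], "turn": [0, 0, 0], "fingers": 0.25}, {"delta_pos": [0, 0, -0.1], "turn": [0, 0, 0], "fingers": 0.25}, {"delta_pos": [0, 0, -0.1], "turn": [0, 0, 0], "fingers": 0.25}, {"delta_pos": [0, 0, -0.1], "turn": [0, 0, 0], "fingers": 0.25}]'

```text
clock: 22.25
position: [0.4935, -0.0153, 0.2383]
ee_rot: [0.958, 0.285, -0.0, -0.0]
ft_force: [0.0, 0.1, -0.2]
grip_width: 0.749
grasp_force: 0.0
```

```bash
python3 knob.py w11
```

```text
22.25 [ 0.49351008 -0.01532116  0.23831967] [[0.837, 0.547, -0.001], [0.547, -0.837, -0.0]] [ 0.62   0.103 -0.716  1.783  0.071  1.282 -1.105]
[200 156  15  16 184] red top [0.5023 0.0545 0.1468]
knob ((0.49520865082740784, -0.014842548407614231), 0.019263477995991707) 0.14482489774530688 1673
yellow [263 223  13  10  26] 26 160.99339062626828 0.010521847633067872
tool delta to grip [0.00175474 0.00056033 0.10031828]
```

View pics/w11.png

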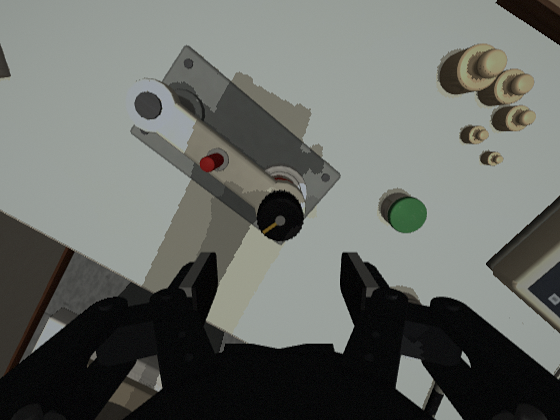

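The picture shows the arm over the nest with the pin at (211,161) and the knob at (280,215). Its yellow line has turned by the full 3.41 rad, so the grip did not slip. The pot lies under the foot, and the gripper is clear.

```bash
python3 -c "
from workcell import hand_in
print(hand_in())"
```

```text
the job is handed in; nothing more can be done
None
```

I handed the job in at about 22 s on the robot's clock: the red pot is clamped in the nest with the press arm at its stop, and I estimate two to three clutch clicks, worked out from how far I turned the cap (3.41 rad) and the torque, since I couldn't count the clicks directly.

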